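# Put the thick chopping board away in the crowded rack

## Robot

A 7-joint arm with a two-finger parallel gripper is mounted at the origin on a cart in front of the work surface, level with it; the furniture and walls round the work are solid. World frame = base frame: x ahead of the robot, y to its left, z up, the work surface at z = 0. Lengths are in m, angles in rad, forces in N, time in s.
With the tool pointing down it reaches from about 0.4 to 0.875 m from the base axis. Payload 6.5 kg.
Tool frame: the origin (TCP) lies midway between the tips of the shut fingers; the grasp point (between the pads) lies 19 mm behind it; z points along the fingers, y is the line along which they close (so a half turn about z gives the same grasp; the last joint's range is limited). The gripper opens to 85 mm and grips with 20 to 120 N. Pads are 22 mm wide; open, the fingers measure 114 mm over their backs; the gripper's body (76 mm by 85 mm) begins 54 mm behind the grasp point. The pads swing forward as they close: fully open they stand 13 mm farther back than shut.
Start: joints at [1.099, 0.536, -0.004, 1.538, 0.003, 1.067, -0.071], TCP at [0.257, -0.597, 0.231] pointing down, gripper open.
Joint ranges: [-2.7, 2.7], [-0.37, 2.16], [-1.27, 1.26], [0.24, 2.4], [-1.31, 4.45], [0.19, 1.91], [-2.76, 2.76]. Speed limits (rad/s): [2.39, 2.39, 3.14, 3.14, 3.14, 3.14, 3.14].

## Interface

Orientations are given as a unit quaternion [x, y, z, w].
In Python, from plant import observe, optics, order, finder gives the robot as it stands. The module is installed in compiled form; this text tells all that it offers.
- The arm moves only by the shell command python3 -m pendant 'ROWS'. ROWS is JSON, a list that holds one entry, the list of rows, each a list of 7 numbers: the shift along the tool's x, y, z scaled (see below), then the turn, a rotation vector about the tool's x, y, z scaled (see below), then the closure, from 0 (fully open) to 1 (shut). In form: [[[tx, ty, tz, wx, wy, wz, gripper], ...]]. A call has 1 to 12 rows; each row is the pose to reach, as a shift and turn from the pose commanded when the call began, along the tool's axes at that moment; what a row does not reach only later rows make up. The controller multiplies each number of a shift by 0.25 m and each number of a turn by 120 degrees. A row lasts 1/8 s, in which the tool goes at most 62.5 mm and 10.7 degrees, less where a joint would pass 70% of its speed; a pose out of reach is approached as far as the arm can. A call with a number of a shift or a turn outside -1 to 1 is refused whole. A call with a gripper value outside its range is refused whole. The fingers move at their own pace and stop on an object; the grip force is fixed at half the most. Time passes only in rows, so rows that repeat a pose let the fingers close. It gives the time, the measured TCP pose, the force, the opening and the grip force at its end, in the units of the state.
- observe(): the state, without advancing time (a new reading comes with each control period).
- optics.read_camera(name): name is "side" or "top"; returns a dict with "color" (400x640x3 uint8, red, green, blue), "z_map" (400x640 float32, m along the optical axis (not along the pixel's ray), 0 where there is no reading), "mtx" (3x3 intrinsics, pixels), "R" (3x3) and "t" (3): a world point X has camera coordinates R X + t. Camera axes: x right, y down, z forward; pixel columns grow to the right and rows downward; lengths in m; the calibration is good to about 2 mm. A picture is of the moment at which its call begins.
- order.close_job(): hands the job in; it is judged then, once.
Trained networks look in a picture, given as the dict that the camera call returned (one of the last four; its "shot" number tells which), for a name from the list of things; names that differ only in an ending like _2 or _b are one class to them, and where a whole thing is asked for, a point or a joint stands for the part that bears it (a point fixed in the world has none). Each returns a list of dicts, best first, with "score" (0 to 1); they miss things now and then, are a little off and sometimes report something else, mostly with a low value. They report only what shows in the picture. A call takes as long as a camera call.
- finder.recognise(picture, name): "box" ([left, top, width, height] in pixels, round what is visible of it).
- finder.silhouettes(picture, name): "mask" (400x640 bool, what is visible of it) and "box" ([left, top, width, height] in pixels, round what is visible of it).
The state is a dict: "time": time; "q": joint angles; "dq": joint speeds; "tau": joint torques, N m; "tcp_pos": TCP position; "eef_rot": TCP orientation; "wrist_force": force on the tool from outside, world axes, zero at the start; "moment": the same for the moment, N m; "width": opening from 0.0 (shut) to 1.0 (fully open); "grip_force": force on a finger pad.
Only numpy, scipy, OpenCV 4.12 (cv2) and the standard library are available. Lean on these libraries where they do the work, as an engineer would, in place of code of your own. Each camera call takes 0.05 s, during which the arm holds its last target. There are 200 camera calls.

## Task

Put the thick chopping board that is propped against the mortar away in the wire rack: stand it upright, the same edge down, in the empty slot, square with the rack and centred front to back, and let go of it only once it is fully down on the rack's floor. The thin boards have slumped and one hangs over that slot, so ease it aside gently; the thin boards must stay standing in their own slots, and nothing else may be shoved about.

Things in the scene. Friction and masses are not known exactly. Their poses are not given: they have to be found in the camera images.
- board: the thick pale wooden chopping board, 150 mm long (its x), 20 mm thick (its y), 190 mm tall (its z, from the lower to the upper edge), about 0.36 kg. Origin: middle of its underside (the narrow face it stands on), so the upper edge is at z = 190 mm of its own frame. At the start it stands on its lower edge on the worktop, propped with its -y face against the mortar's rim, leaning 0.4 to 0.45 rad from vertical towards the mortar
- rack: loose steel wire rack, about 1.3 kg, 106 mm deep (its x), 153 mm long (its y). Five upright wire hoops (5 mm wire, in its x-z plane, legs at x = +-50 mm, tops 74.5 mm above the worktop) at y = 0, +-29, +-58 mm make four slots, 24 mm clear each; two floor wires along y at x = +-50 mm carry the boards, their tops 15 mm above the worktop. Origin: its middle, at worktop level
- slot (a point): the empty slot, which is always the second from the +y end of the rack, with two thin boards on its -y side and one on its +y side: point midway between its two hoops, at the top of the floor wires (15 mm above the worktop); axes as the rack's
- mortar: grey stone mortar, 104 mm across the rim, 85 mm tall, 1.8 kg, a garlic bulb in it just below the rim. Origin: centre of its foot. (The room: wall cabinets hang over the back of the worktop, beyond about x = 0.6 m and from 0.53 m up, so keep a raised arm drawn in when it swings across)
- thin_a: thin wooden board in the rack, 150 mm long (its x), 9 mm thick (its y), 128 mm tall (its z), 0.11 kg; origin: middle of its lower edge. It stands loosely in a slot of its own (which one varies) and at the start leans about 0.26 rad towards the rack's +y, on the hoop there; the one in the slot on the -y side of the empty slot so hangs over the empty slot, over hoop height, and can be pushed upright or over to the other side with little force
- thin_b: thin wooden board in the rack, 165 mm long (its x), 9 mm thick (its y), 120 mm tall (its z), 0.11 kg; origin: middle of its lower edge. It stands loosely in a slot of its own (which one varies) and at the start leans about 0.26 rad towards the rack's +y, on the hoop there; the one in the slot on the -y side of the empty slot so hangs over the empty slot, over hoop height, and can be pushed upright or over to the other side with little force
- thin_c: thin wooden board in the rack, 140 mm long (its x), 9 mm thick (its y), 114 mm tall (its z), 0.11 kg; origin: middle of its lower edge. It stands loosely in a slot of its own (which one varies) and at the start leans about 0.26 rad towards the rack's +y, on the hoop there; the one in the slot on the -y side of the empty slot so hangs over the empty slot, over hoop height, and can be pushed upright or over to the other side with little force
- jar: glass jar with a lid, 60 mm across, 86 mm tall, a bystander; origin: centre of its underside
- lemon: lemon, 78 mm long, a bystander; origin: centre of its underside
- pepper_mill: turned wooden pepper mill, 170 mm tall, a bystander; origin: centre of its underside
- salt: salt shaker, 90 mm tall, a bystander; origin: centre of its underside
- tin: food tin, 75 mm across, 110 mm tall, a bystander; origin: centre of its underside
- tuna: flat tin, 86 mm across, 40 mm tall, a bystander; origin: centre of its underside

How it is judged:
At the end, for the whole second after the job is handed in: Thick board at rest, released, on its lower edge in the empty slot: foot within 25 mm front to back, 6 mm sideways, 6 mm in height of the slot point; upright to 0.15 rad, square to 0.1 rad. Thin boards still in their slots (foot moved < 35 mm, lean < 0.5 rad); rack moved < 30 mm (x of board in the frame of slot between -0.025 and 0.025 m and y of board in the frame of slot between -0.006 and 0.006 m and z of board in the frame of slot between -0.006 and 0.006 m and angle between board's own z axis and vertical below 0.15 rad and angle between the x axis of board and the x axis of rack, either way round below 0.1 rad and distance of each of thin_a, thin_b, thin_c from where it was at the start of the episode below 0.035 m and angle between each of thin_a, thin_b, thin_c's own z axis and vertical below 0.5 rad and z of each of thin_a, thin_b, thin_c in the frame of rack below 0.025 m and distance of rack from where it was at the start of the episode below 0.03 m and linear speed of each of board, thin_a, thin_b, thin_c below 0.02 m/s and contact force between the fingers and board below 0.2 N); the robot touches nothing.
It fails at once if the board is pressed on a thin board with more than 20 N (contact force between board and thin_a above 20 N or contact force between board and thin_b above 20 N or contact force between board and thin_c above 20 N).
It fails at once if the board is pressed on the rack with more than 40 N (contact force between board and rack above 40 N).
It fails at once if the board is dropped (falls faster than 0.5 m/s, out of the gripper) (linear speed of board above 0.5 m/s and contact force between the fingers and board below 0.1 N).
It fails at once if a thin board is lifted out of its slot or knocked over (z of any of thin_a, thin_b, thin_c in the frame of rack above 0.045 m or angle between any of thin_a, thin_b, thin_c's own z axis and vertical above 0.7 rad).
It fails at once if the mortar or something else on the worktop, is shoved more than 30 mm or knocked over (distance of any of mortar, jar, lemon, pepper_mill, salt, tin, tuna from where it was at the start of the episode above 0.03 m or angle between any of mortar, pepper_mill, salt, tin, tuna's own z axis and vertical above 0.5 rad).
It also fails if it takes over 64 s, if anything falls off the work surface, if the arm or the gripper's body presses on something with over 40 N, if the wrist force passes 120 N, or if a joint passes its speed limit or range.

## Working session

There is one attempt and no reset: what is moved stays moved. The work goes in short steps, Python scripts to look and compute and a shell command to move; the robot and the scene stay as the last step left them, time stands still between calls to the robot, and variables do not carry over. Pictures are saved under pics/ and viewed, at most 10 in all, crops included, and the job is handed in when it is done.

```bash
mkdir -p pics; cat > h.py <<'E'
import numpy as np, cv2
from plant import observe, optics, order, finder
def cloud(p):
    z=p["z_map"]; v,u=np.mgrid[0:400,0:640]; K=p["mtx"]
    c=np.stack([(u-K[0,2])*z/K[0,0],(v-K[1,2])*z/K[1,1],z],-1)
    return (c-p["t"])@p["R"]
def save(p,n,crop=None,s=1):
    im=p["color"][...,::-1]
    if crop: l,t,r,b=crop; im=im[t:b,l:r]
    cv2.imwrite("pics/"+n,cv2.resize(im,None,fx=s,fy=s,interpolation=2))
E
python3 - <<'E'
from h import *
import pickle
s=observe(); print({k:np.round(v,3) for k,v in s.items()})
d={}
for c in("top","side"):
    p=optics.read_camera(c); save(p,c+"0.png",s=1.25); d[c]=p
    X=cloud(p); print(c,"cam pos",np.round(-p["R"].T@p["t"],3), "fwd",p["R"][2].round(2))
    for n in "board rack mortar thin_a jar lemon pepper_mill salt tin tuna".split():
        r=finder.silhouettes(p,n)
        for q in r[:3]:
            if q["score"]<.3: continue
            m=q["mask"]&(p["z_map"]>0); P=X[m]
            if len(P): print(n,round(q["score"],2),q["box"],np.percentile(P,[2,50,98],axis=0).round(3).tolist())
            d[c+n]=r
pickle.dump(d,open("d.pkl","wb"))
E
```

```text
{'time': np.float64(0.0), 'q': array([ 1.099,  0.537, -0.004,  1.539,  0.003,  1.067, -0.071]), 'dq': array([-0.001, -0.   , -0.001,  0.   ,  0.001,  0.002, -0.   ]), 'tau': array([-0.0000e+00, -5.8343e+01,  1.0480e+00, -2.5910e+01,  1.2000e-02,
        1.0000e-02,  0.0000e+00]), 'tcp_pos': array([ 0.256, -0.597,  0.23 ]), 'eef_rot': array([ 0.979,  0.202, -0.   , -0.001]), 'wrist_force': array([-0.49 , -0.852, -0.096]), 'moment': array([ 0.015, -0.025,  0.005]), 'grip_force': np.float64(0.0), 'width': np.float64(1.004)}
top cam pos [0.388 0.038 1.399] fwd [ 0.07  0.01 -1.  ]
board 0.92 [388.7, 184.7, 46.5, 50.7] [[0.377, -0.254, 0.018], [0.447, -0.205, 0.119], [0.517, -0.155, 0.182]]
rack 0.57 [271.0, 195.8, 11.7, 36.7] [[0.369, 0.21, -0.0], [0.447, 0.218, 0.013], [0.478, 0.229, 0.076]]
mortar 0.71 [420.7, 200.9, 23.4, 30.2] [[0.392, -0.313, 0.024], [0.431, -0.293, 0.068], [0.478, -0.263, 0.088]]
mortar 0.39 [482.8, 195.5, 15.7, 10.6] [[0.462, -0.484, 0.019], [0.478, -0.467, 0.065], [0.5, -0.457, 0.092]]
thin_a 0.88 [253.9, 184.5, 21.8, 54.5] [[0.348, 0.229, 0.02], [0.428, 0.25, 0.0
[... 1779 characters left out ...]
4], [0.539, -0.027, 0.081], [0.581, -0.002, 0.09]]
lemon 0.52 [190.8, 142.2, 27.0, 34.5] [[0.523, 0.466, 0.007], [0.541, 0.49, 0.087], [0.591, 0.532, 0.111]]
pepper_mill 0.9 [470.6, 195.4, 26.2, 38.2] [[0.54, -0.505, 0.001], [0.552, -0.474, 0.086], [0.649, -0.454, 0.161]]
salt 0.82 [467.6, 230.9, 20.0, 18.3] [[0.46, -0.492, 0.006], [0.469, -0.473, 0.054], [0.488, -0.456, 0.091]]
salt 0.35 [245.3, 170.3, 26.3, 57.3] [[0.346, 0.23, 0.023], [0.418, 0.251, 0.086], [0.505, 0.269, 0.133]]
tin 0.61 [189.8, 141.4, 26.2, 37.8] [[0.523, 0.466, 0.001], [0.542, 0.491, 0.083], [0.594, 0.537, 0.111]]
tuna 0.61 [173.4, 182.3, 26.8, 22.9] [[0.374, 0.472, 0.003], [0.408, 0.509, 0.035], [0.457, 0.554, 0.042]]
```

```bash
python3 - <<'E'
from h import *
import pickle
d=pickle.load(open("d.pkl","rb"))
a=d["top"]["color"][140:260,160:520]; b=d["side"]["color"][130:270,160:520]
im=np.vstack([cv2.resize(a,(792,264),interpolation=2),cv2.resize(b,(792,308),interpolation=2)])
cv2.imwrite("pics/both.png",im[...,::-1])
# board fit: plane from top mask
p=d["top"]; X=cloud(p); m=d["topboard"][0]["mask"]&(p["z_map"]>0)
m=cv2.erode(m.astype(np.uint8),np.ones((3,3)))>0
P=X[m]
best=0
rng=np.random.default_rng(0)
for i in range(500):
    a=P[rng.choice(len(P),3,False)]; n=np.cross(a[1]-a[0],a[2]-a[0]); l=np.linalg.norm(n)
    if l<1e-6: continue
    n/=l; k=abs((P-a[0])@n)<.003
    if k.sum()>best: best=k.sum(); K=k
c=P[K].mean(0); n=np.linalg.svd(P[K]-c)[2][2]; n*=np.sign(n[2]); print("board face n",n.round(3),"c",c.round(3),K.sum(),len(P))
ex=np.array([-n[1],n[0],0]);ex/=np.linalg.norm(ex); up=np.cross(ex,n); 
if up[2]<0: up=-up
for nm,ax in(("ex",ex),("up",up)):
    print(nm,ax.round(3),np.percentile((P[K]-c)@ax,[0,1,99,100]).round(4))
allp=X[d["topboard"][0]["mask"]&(p["z_map"]>0)]; q=allp[np.abs((allp-c)@n)<.03]
print("all up ext",np.percentile((q-c)@up,[1,99]),np.percentile((q-c)@n,[1,50,99]))
# region around rack: high points by height
for cam in("top","side"):
    X=cloud(d[cam]); V=d[cam]["z_map"]>0
    for z0 in range(20,150,10):
        m=V&(abs(X[...,2]-z0/1e3)<.005)&(X[...,0]>.41)&(X[...,0]<.44)&(X[...,1]>.15)&(X[...,1]<.42)
        print(cam,z0,np.unique((X[m][:,1]*200).round()/200).tolist())
E
```

```text
board face n [0.231 0.887 0.399] c [ 0.449 -0.201  0.109] 1228 1428
ex [-0.968  0.252  0.   ] [-0.0707 -0.0668  0.0683  0.07  ]
up [-0.101 -0.386  0.917] [-0.0993 -0.0944  0.0808  0.0837]
all up ext [-0.10168193  0.08231852] [-0.01611554 -0.0002944   0.00357602]
top 20 [0.215, 0.235]
top 30 []
top 40 [0.235, 0.24, 0.325]
top 50 [0.24, 0.325, 0.33]
top 60 [0.24, 0.245, 0.325, 0.33, 0.335]
top 70 [0.225, 0.23, 0.245, 0.25, 0.315, 0.33, 0.335]
top 80 [0.225, 0.23, 0.245, 0.25, 0.28, 0.315, 0.335]
top 90 [0.25, 0.28, 0.285, 0.335, 0.34]
top 100 [0.255, 0.28, 0.285, 0.335, 0.34]
top 110 [0.25, 0.255, 0.26, 0.285, 0.34, 0.345]
top 120 [0.255, 0.26, 0.285, 0.29, 0.345, 0.35, 0.355]
top 130 [0.26, 0.265, 0.27, 0.29, 0.295, 0.3, 0.345, 0.35, 0.355]
top 140 [0.29, 0.295, 0.3]
side 20 [0.215, 0.22, 0.235]
side 30 [0.23, 0.235, 0.24]
side 40 [0.235, 0.24]
side 50 [0.24, 0.245]
side 60 [0.24, 0.245]
side 70 [0.225, 0.23, 0.245, 0.25, 0.33, 0.335]
side 80 [0.23, 0.245, 0.25, 0.33, 0.335, 0.34]
side 90 [0.25, 0.255, 0.335, 0.34, 0.345]
side 100 [0.25, 0.255, 0.26, 0.285, 0.34, 0.345]
side 110 [0.255, 0.26, 0.285, 0.29, 0.34, 0.345]
side 120 [0.26, 0.285, 0.29, 0.345, 0.35, 0.355]
side 130 [0.26, 0.265, 0.27, 0.29, 0.295, 0.345, 0.35, 0.355]
side 140 [0.26, 0.29, 0.295, 0.3]
```

View pics/both.png

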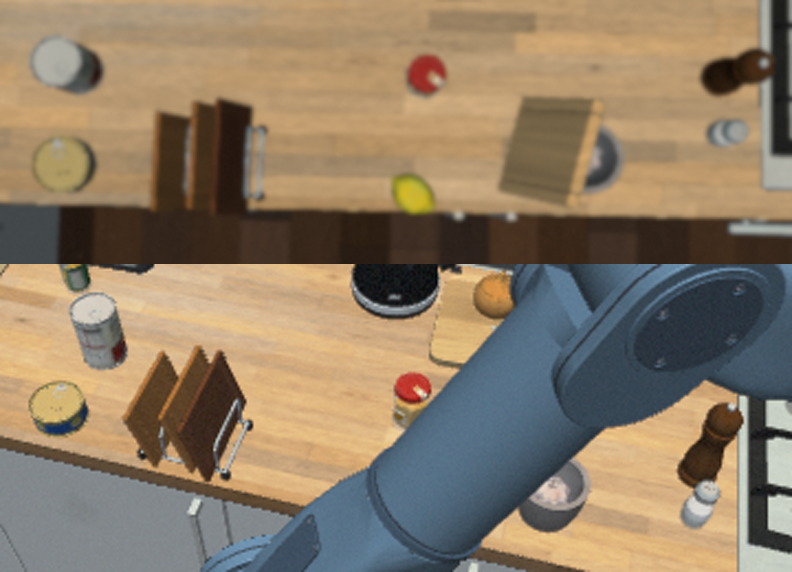

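The top view shows the board leaning on the mortar at about (545,150). In the rack, the empty slot lies between the thin boards at about (205,155) and (170,160). Next I measure the rack and plan the pregrasp.

```bash
cat >> h.py <<'E'
from scipy.spatial.transform import Rotation as Ro
def rel(p,Rt,p0=None,R0=None):
    s=observe(); p0=s["tcp_pos"] if p0 is None else p0; R0=Ro.from_quat(s["eef_rot"]) if R0 is None else R0
    t=R0.inv().apply(np.array(p)-p0)/.25; w=(R0.inv()*Rt).as_rotvec()/np.radians(120)
    print("row",t.round(3),w.round(3)); 
def frame(z,y):
    z=np.array(z)/np.linalg.norm(z); y=np.array(y,float); y-=z*(y@z); y/=np.linalg.norm(y)
    return Ro.from_matrix(np.stack([np.cross(y,z),y,z],1))
E
python3 - <<'E'
from h import *
import pickle
d=pickle.load(open("d.pkl","rb"))
# hoop points outer: -y end hoop top, and gaps
for cam in("top","side"):
    X=cloud(d[cam]); V=d[cam]["z_map"]>0
    m=V&(X[...,2]>.066)&(X[...,2]<.082)&(X[...,1]>.19)&(X[...,1]<.237)&(X[...,0]>.33)&(X[...,0]<.52)
    P=X[m]; a=np.polyfit(P[:,0],P[:,1],1); print(cam,"hoop1",len(P),P[:,0].min(),P[:,0].max(),"yaw",np.arctan(a[0]),"y@.43",np.polyval(a,.43))
    m=V&(X[...,2]>.012)&(X[...,2]<.06)&(X[...,1]>.19)&(X[...,1]<.232)&(X[...,0]>.33)&(X[...,0]<.52)
    P=X[m]; print(" low",len(P),np.percentile(P,[2,50,98],axis=0).round(3).tolist())
    m=V&(X[...,2]>.05)&(X[...,2]<.08)&(X[...,1]>.30)&(X[...,1]<.325)&(X[...,0]>.33)&(X[...,0]<.52)
    P=X[m]; print(" hoop4?",len(P),[r.round(3).tolist() for r in P[:12]])
    for r in d[cam+"thin_a"][:3]:
        m=cv2.erode(r["mask"].astype(np.uint8),np.ones((3,3)))>0
        P=X[m&V&(X[...,2]>.08)]; 
        if len(P)<20: continue
        # ransac plane
        rng=np.random.default_rng(0);best=0
        for i in range(300):
            q=P[rng.choice(len(P),3,False)]; n=np.cross(q[1]-q[0],q[2]-q[0]); l=np.linalg.norm(n)
            if l<1e-7: continue
            n/=l;k=abs((P-q[0])@n)<.003
            if k.sum()>best:best=k.sum();K=k
        c=P[K].mean(0);n=np.linalg.svd(P[K]-c)[2][2];n*=-np.sign(n[1])
        print(" thin",c.round(3),n.round(3),best,"x",np.percentile(P[:,0],[1,99]).round(3),"top",np.percentile(P[P[:,2]>np.percentile(P[:,2],90)],[5,50,95],axis=0).round(3).tolist())
up=np.array([-.101,-.386,.917]); n=np.array([.231,.887,.399])
Rt=frame(-up,n); p=np.array([.4467,-.21,.105])+.134*up
print(p,"x axis",Rt.as_matrix()[:,0])
s=observe(); R0=Ro.from_quat(s["eef_rot"])
print("full rotvec deg",np.degrees((R0.inv()*Rt).as_rotvec()))
rel(p+[0,0,.06],R0*Ro.from_rotvec([0,0,-2.0])) 
E
```

```text
top hoop1 47 0.3723278817756613 0.47195441448495257 yaw -0.01984766373244726 y@.43 0.22801072242404136
 low 88 [[0.369, 0.213, 0.012], [0.442, 0.219, 0.015], [0.499, 0.232, 0.046]]
 hoop4? 35 [[0.473, 0.315, 0.071], [0.47, 0.314, 0.073], [0.467, 0.314, 0.073], [0.463, 0.314, 0.074], [0.46, 0.314, 0.072], [0.457, 0.318, 0.068], [0.457, 0.313, 0.078], [0.454, 0.318, 0.068], [0.454, 0.313, 0.077], [0.45, 0.317, 0.074], [0.447, 0.316, 0.074], [0.444, 0.316, 0.075]]
 thin [0.427 0.256 0.109] [-0.017 -0.96   0.279] 415 x [0.35  0.502] top [[0.379, 0.26, 0.131], [0.439, 0.262, 0.132], [0.497, 0.265, 0.135]]
 thin [0.418 0.342 0.107] [-0.017 -0.961  0.277] 351 x [0.354 0.484] top [[0.364, 0.346, 0.126], [0.409, 0.349, 0.127], [0.462, 0.352, 0.13]]
side hoop1 39 0.3741435169897131 0.46941628238850586 yaw -0.01972154499157829 y@.43 0.2285460543550596
 low 81 [[0.368, 0.213, 0.012], [0.435, 0.222, 0.016], [0.483, 0.231, 0.057]]
 hoop4? 11 [[0.388, 0.319, 0.071], [0.382, 0.316, 0.075], [0.382, 0.317, 0.07], [0.377, 0.318, 0.07], [0.378, 0.316, 0.069], [0.373, 0.317, 0.069], [0.378, 0.316, 0.064], [0.372, 0.317, 0.065], [0.376, 0.316, 0.061], [0.374, 0.316, 0.058], [0.373, 0.316, 0.053]]
 thin [0.421 0.29  0.123] [-0.014 -0.969  0.247] 225 x [0.357 0.494] top [[0.375, 0.291, 0.138], [0.423, 0.293, 0.139], [0.477, 0.295, 0.141]]
 thin [0.415 0.343 0.104] [-0.018 -0.966  0.258] 326 x [0.352 0.482] top [[0.359, 0.345, 0.124], [0.403, 0.349, 0.127], [0.469, 0.351, 0.129]]
 thin [0.423 0.256 0.107] [-0.019 -0.963  0.267] 392 x [0.349 0.5  ] top [[0.363, 0.259, 0.129], [0.424, 0.262, 0.131], [0.484, 0.265, 0.134]]
[ 0.433166 -0.261724  0.227878] x axis [-9.67675160e-01  2.52199538e-01 -4.21122793e-04]
full rotvec deg [  -9.99805364   29.05031404 -139.62859111]
row [ 1.179 -0.954 -0.226] [ 0.     0.    -0.955]
```

```bash
python3 -m pendant '[[[0.3,-0.24,-0.24,0,0,-0.1,0],[0.9,-0.73,-0.24,0,0,-0.955,0],[0.9,-0.73,-0.24,0,0,-0.955,0],[0.9,-0.73,-0.24,0,0,-0.955,0],[0.9,-0.73,-0.24,0,0,-0.955,0],[0.9,-0.73,-0.24,0,0,-0.955,0],[0.9,-0.73,-0.24,0,0,-0.955,0],[0.9,-0.73,-0.24,0,0,-0.955,0],[0.9,-0.73,-0.24,0,0,-0.955,0],[0.9,-0.73,-0.24,0,0,-0.955,0],[0.9,-0.73,-0.24,0,0,-0.955,0],[0.9,-0.73,-0.24,0,0,-0.955,0]]]'
python3 - <<'E'
from h import *
s=observe();print(s["time"],s["q"].round(2),s["tcp_pos"])
up=np.array([-.101,-.386,.917]); n=np.array([.231,.887,.399])
rel(np.array([.4467,-.21,.105])+.144*up,frame(-up,n))
E
```

```text
time: 2.6
tcp_pos: [0.3912, -0.3408, 0.2914]
eef_rot: [0.36, 0.933, -0.0, 0.0]
wrist_force: [-0.1, -0.6, 0.2]
width: 1.0
grip_force: 0.0
2.6 [ 1.01  0.28 -0.46  1.79  0.14  1.1   1.34] [ 0.3911711  -0.34082435  0.2913605 ]
row [0.081 0.333 0.217] [-0.192  0.047 -0.227]
```

```bash
python3 -m pendant '[[[0.081,0.333,0.0,-0.192,0.047,-0.227,0],[0.081,0.333,0.0,-0.192,0.047,-0.227,0],[0.081,0.333,0.1,-0.192,0.047,-0.227,0],[0.081,0.333,0.217,-0.192,0.047,-0.227,0],[0.081,0.333,0.217,-0.192,0.047,-0.227,0],[0.081,0.333,0.217,-0.192,0.047,-0.227,0],[0.081,0.333,0.217,-0.192,0.047,-0.227,0]]]'
python3 - <<'E'
from h import *
s=observe();print(s["time"],s["q"].round(2),s["tcp_pos"])
p=optics.read_camera("top");X=cloud(p);save(p,"pre.png",(330,120,530,270),4)
p2=optics.read_camera("side");save(p2,"pre2.png",(330,120,530,270),4)
up=np.array([-.101,-.386,.917]); n=np.array([.231,.887,.399])
rel(np.array([.4467,-.21,.105])+.047*up,frame(-up,n))
R0=Ro.from_quat(s["eef_rot"]).as_matrix();print(R0.round(3))
# board relative to the tool plane
V=p["z_map"]>0; Q=X[V&(X[...,0]>.36)&(X[...,0]<.53)&(X[...,1]>-.26)&(X[...,1]<-.11)&(X[...,2]>.03)&(X[...,2]<.15)]
Q=Q[abs((Q-[.449,-.201,.109])@n)<.008]
d=(Q-s["tcp_pos"])@R0; print("face y in tool",np.percentile(d[:,1],[5,50,95]),"x",np.percentile(d[:,0],[1,99]),"z",np.percentile(d[:,2],[1,99]))
E
```

```text
time: 3.48
tcp_pos: [0.433, -0.2651, 0.2386]
eef_rot: [0.123, 0.971, 0.201, 0.027]
wrist_force: [0.5, -1.0, -0.1]
width: 1.001
grip_force: 0.0
3.475 [ 1.17  0.48 -0.62  1.77 -0.13  1.11  1.97] [ 0.43304796 -0.26513579  0.23859265]
row [ 0.002 -0.003  0.391] [-0.001  0.     0.001]
[[-0.968  0.229  0.101]
 [ 0.25   0.889  0.384]
 [-0.002  0.397 -0.918]]
face y in tool [0.00628194 0.00914476 0.01149006] x [-0.07276115  0.07352286] z [0.10142349 0.23019975]
```

View pics/pre.png

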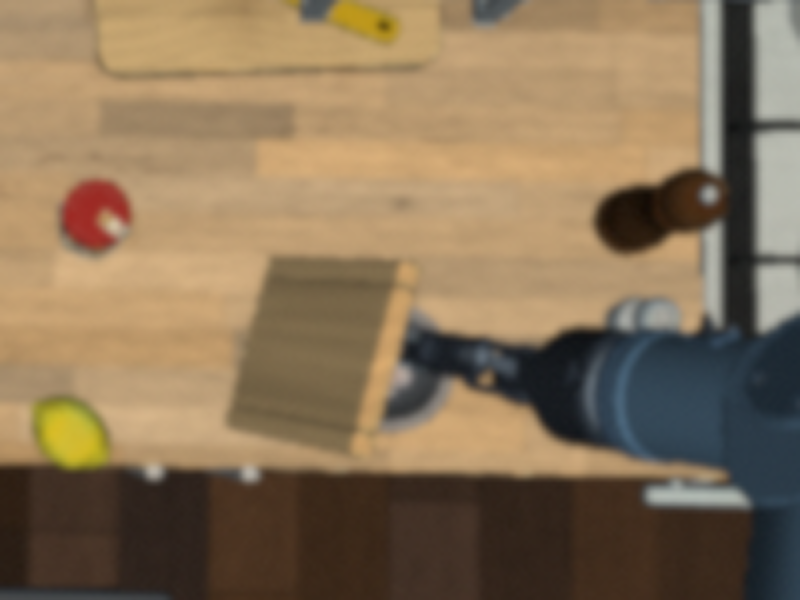

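The view shows the gripper at about (430,355), lined up with the board's upper edge at (390,355). I advance and grasp.

```bash
python3 -m pendant '[[[0,0,0.15,0,0,0,0],[0,0,0.3,0,0,0,0],[0,0,0.39,0,0,0,0],[0,0,0.39,0,0,0,0],[0,0,0.39,0,0,0,1],[0,0,0.39,0,0,0,1],[0,0,0.39,0,0,0,1],[0,0,0.39,0,0,0,1],[0,0,0.39,0,0,0,1],[0,0,0.39,0,0,0,1]]]'
```

```text
time: 4.82
tcp_pos: [0.4425, -0.2269, 0.1485]
eef_rot: [0.123, 0.971, 0.203, 0.026]
wrist_force: [-0.2, 0.5, 5.8]
width: 0.225
grip_force: 58.3
```

```bash
python3 -m pendant '[[[0,0.04,-0.05,0,0,0,1],[0,0.1,-0.15,0,0,0,1],[0,0.16,-0.3,0,0,0,1],[0,0.2,-0.45,0,0,0,1],[0,0.24,-0.5,0,0,0,1],[0,0.24,-0.5,0,0,0,1]]]'
cat >> h.py <<'E'
def boardpose():
    s=observe(); R0=Ro.from_quat(s["eef_rot"]).as_matrix(); out=[]
    for cam in("top","side"):
        p=optics.read_camera(cam); X=cloud(p); 
        d=(X-s["tcp_pos"])@R0
        m=(p["z_map"]>0)&(abs(d[...,0])<.1)&(abs(d[...,1])<.02)&(d[...,2]>-.005)&(d[...,2]<.19)
        P=X[m]; Q=d[m]
        if len(P)<60: print(cam,"few",len(P)); continue
        for sg in(1,-1):
            k=abs(Q[:,1]-sg*.01)<.006
            if k.sum()<60: continue
            F=Q[k]; A=np.c_[F[:,0],F[:,2],np.ones(len(F))]; co=np.linalg.lstsq(A,F[:,1],rcond=None)[0]
            print(cam,sg,k.sum(),"y=%.3f x + %.3f z + %.4f"%tuple(co),"x",np.percentile(F[:,0],[0.5,2,98,99.5]).round(4),"z",np.percentile(F[:,2],[.5,2,98,99.5]).round(4))
    return s,R0
E
python3 - <<'E'
from h import *
s,R0=boardpose(); print(s["time"],s["q"].round(2))
Rt=frame([0,0,-1],[-np.sin(-.02),np.cos(-.02),0]); print(Rt.as_matrix().round(2))
rel([.42,-.1,.40],Rt)
E
```

```text
time: 5.58
tcp_pos: [0.4433, -0.2221, 0.2864]
eef_rot: [0.123, 0.971, 0.201, 0.026]
wrist_force: [-0.6, 0.3, -5.8]
width: 0.227
grip_force: 59.7
top 1 1646 y=-0.000 x + 0.008 z + 0.0080 x [-0.0749 -0.072   0.0706  0.0729] z [-0.0044 -0.0027  0.1514  0.1541]
side few 0
5.575 [ 1.14  0.39 -0.66  1.77 -0.17  1.16  1.91]
[[-1.    0.02  0.  ]
 [ 0.02  1.    0.  ]
 [ 0.    0.   -1.  ]]
row [ 0.209  0.597 -0.242] [ 0.195  0.022 -0.11 ]
```

```bash
python3 - <<'E'
from h import *
Rt=frame([0,0,-1],[-np.sin(-.02),np.cos(-.02),0])
rel([.42,-.1,.36],Rt);rel([.42,0,.36],Rt)
E
```

```text
row [ 0.209  0.533 -0.096] [ 0.195  0.022 -0.11 ]
row [0.309 0.888 0.059] [ 0.195  0.022 -0.11 ]
```

```bash
python3 -m pendant '[[[0.04,0.1,-0.1,0.05,0.005,-0.03,1],[0.1,0.25,-0.15,0.1,0.01,-0.06,1],[0.15,0.4,-0.15,0.15,0.02,-0.08,1],[0.21,0.53,-0.1,0.195,0.022,-0.11,1],[0.24,0.64,-0.05,0.195,0.022,-0.11,1],[0.27,0.75,0.0,0.195,0.022,-0.11,1],[0.3,0.85,0.04,0.195,0.022,-0.11,1],[0.309,0.888,0.059,0.195,0.022,-0.11,1],[0.309,0.888,0.059,0.195,0.022,-0.11,1]]]'
python3 - <<'E'
from h import *
s=observe(); print(s["q"].round(2))
Rt=frame([0,0,-1],[-np.sin(-.02),np.cos(-.02),0])
rel([.4225,.17,.36],Rt);rel([.4225,.25,.36],Rt)
E
```

```text
time: 6.8
tcp_pos: [0.4204, -0.0005, 0.3603]
eef_rot: [0.009, 1.0, -0.0, 0.0]
wrist_force: [0.7, -1.1, -4.0]
width: 0.223
grip_force: 60.1
[ 0.77  0.06 -0.89  1.89  0.05  1.21  1.41]
row [0.004 0.682 0.001] [-0.  0.  0.]
row [1.100e-02 1.002e+00 1.000e-03] [-0.  0.  0.]
```

```bash
python3 -m pendant '[[[0,0.15,0,0,0,0,1],[0,0.35,0,0,0,0,1],[0,0.55,0,0,0,0,1],[0.01,0.75,0,0,0,0,1],[0.01,0.92,0,0,0,0,1],[0.01,1,0,0,0,0,1],[0.01,1,0,0,0,0,1]]]'
python3 -m pendant '[[[0,0.12,0,0,0,0,1],[0,0.22,0,0,0,0,1],[0,0.292,0,0,0,0,1],[0,0.292,0,0,0,0,1]]]'
python3 - <<'E'
from h import *
s,R0=boardpose(); print(s["q"].round(2),R0.round(3).tolist())
p=optics.read_camera("side"); save(p,"hov.png",(150,70,350,220),4)
Rt=frame([0,0,-1],[-np.sin(-.02),np.cos(-.02),0]);rel([.4225,.322,.25],Rt)
E
```

```text
time: 7.68
tcp_pos: [0.4236, 0.2496, 0.3602]
eef_rot: [0.009, 1.0, -0.0, 0.0]
wrist_force: [0.6, -0.7, -4.0]
width: 0.225
grip_force: 60.6
time: 8.18
tcp_pos: [0.4255, 0.3216, 0.3603]
eef_rot: [0.01, 1.0, -0.001, 0.001]
wrist_force: [-0.1, -0.3, -3.6]
width: 0.225
grip_force: 60.9
top -1 330 y=-0.009 x + 0.003 z + -0.0119 x [-0.0738 -0.073   0.0141  0.0176] z [-0.0047 -0.0027  0.152   0.1541]
side -1 1119 y=0.012 x + 0.003 z + -0.0115 x [-0.0731 -0.0696  0.0736  0.0755] z [-0.004  -0.0003  0.1512  0.1553]
[ 0.06  0.38 -1.03  1.64  0.34  1.31  0.52] [[-1.0, 0.021, 0.001], [0.021, 1.0, -0.001], [-0.001, -0.001, -1.0]]
row [0.014 0.007 0.442] [-0.001  0.001 -0.001]
```

View pics/hov.png

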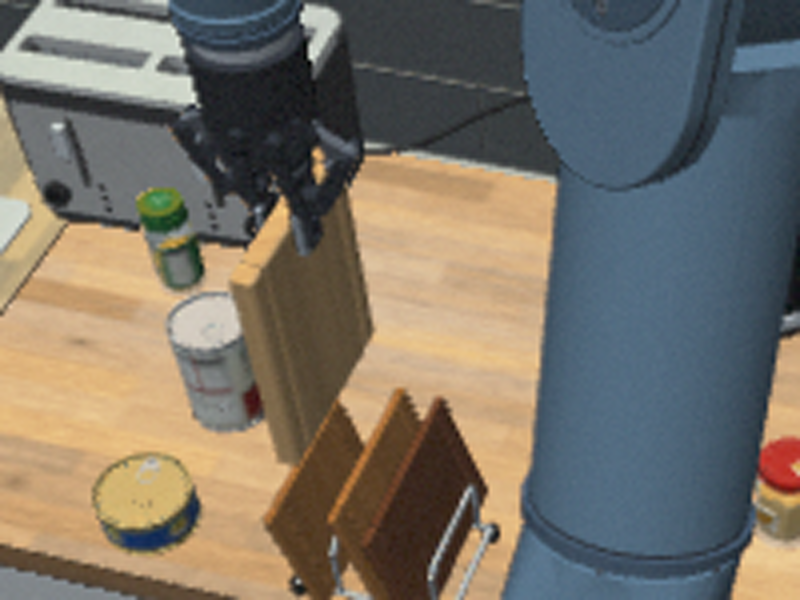

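The board hangs upright at about (310,330), above the gap between thin boards 2 and 3. I lower it to just above hoop height, then ease it toward -y.

```bash
python3 -m pendant '[[[0.014,0.007,0.1,0,0,0,1],[0.014,0.007,0.2,0,0,0,1],[0.014,0.007,0.3,0,0,0,1],[0.014,0.007,0.38,0,0,0,1],[0.014,0.007,0.442,0,0,0,1],[0.014,0.007,0.442,0,0,0,1]]]'
python3 - <<'E'
from h import *
s,R0=boardpose()
for cam in("top","side"):
    p=optics.read_camera(cam);X=cloud(p);V=p["z_map"]>0
    if cam=="side": save(p,"low.png",(180,110,330,222),5)
    for z0 in(75,90,110,125,135):
        m=V&(abs(X[...,2]-z0/1e3)<.006)&(X[...,0]>.35)&(X[...,0]<.49)&(X[...,1]>.2)&(X[...,1]<.42)
        print(cam,z0,np.unique((X[m][:,1]*250).round()/250,return_counts=True)[0].tolist())
Rt=frame([0,0,-1],[-np.sin(-.02),np.cos(-.02),0]);rel([.4225,.3027,.25],Rt)
E
```

```text
time: 9.07
tcp_pos: [0.4214, 0.3234, 0.2495]
eef_rot: [0.01, 1.0, -0.001, 0.0]
wrist_force: [-0.4, -0.2, -3.6]
width: 0.22
grip_force: 60.9
top -1 243 y=-0.014 x + 0.007 z + -0.0124 x [-0.074  -0.0729 -0.0171 -0.0151] z [-0.0038 -0.0028  0.1743  0.179 ]
side 1 61 y=0.047 x + 0.034 z + 0.0010 x [0.0344 0.0521 0.0737 0.074 ] z [-0.0026  0.0007  0.1894  0.1896]
side -1 823 y=0.007 x + 0.007 z + -0.0101 x [-0.0732 -0.0692  0.0724  0.074 ] z [-2.900e-03 -1.000e-04  1.476e-01  1.823e-01]
top 75 [0.224, 0.228, 0.232, 0.24, 0.244, 0.248, 0.252, 0.28, 0.312, 0.316]
top 90 [0.248, 0.252, 0.276, 0.28, 0.284, 0.312]
top 110 [0.252, 0.256, 0.26, 0.28, 0.284, 0.288, 0.312, 0.316]
top 125 [0.256, 0.26, 0.264, 0.268, 0.284, 0.288, 0.292, 0.312, 0.316]
top 135 [0.26, 0.264, 0.268, 0.288, 0.292, 0.296, 0.3, 0.312]
side 75 [0.224, 0.228, 0.232, 0.244, 0.248, 0.252, 0.272, 0.276, 0.28, 0.284, 0.288, 0.312, 0.316, 0.32, 0.332, 0.336, 0.34, 0.348]
side 90 [0.248, 0.252, 0.256, 0.28, 0.284, 0.288, 0.316, 0.32, 0.328, 0.34, 0.344]
side 110 [0.252, 0.256, 0.26, 0.284, 0.288, 0.292, 0.296, 0.312, 0.316, 0.32, 0.324, 0.328, 0.344, 0.348, 0.352]
side 125 [0.256, 0.26, 0.264, 0.268, 0.272, 0.288, 0.292, 0.296, 0.3, 0.312, 0.316, 0.32, 0.324, 0.328, 0.332, 0.344, 0.348, 0.352, 0.356]
side 135 [0.26, 0.264, 0.268, 0.272, 0.288, 0.292, 0.296, 0.3, 0.304, 0.312, 0.316, 0.32, 0.324, 0.332, 0.352]
row [-0.004 -0.088  0.005] [ 0.     0.002 -0.   ]
```

View pics/low.png

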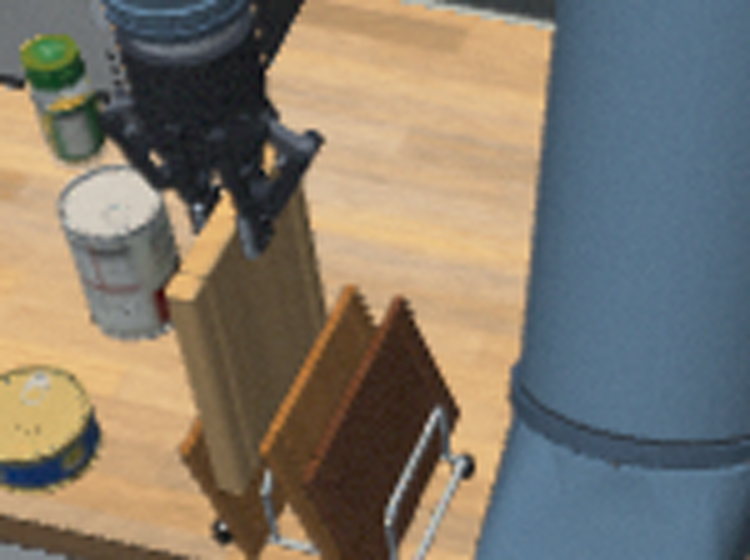

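The board's lower end, at about (230,480), is between thin boards 2 and 3 and touches neither. I push slowly toward -y.

```bash
python3 -m pendant '[[[0.0,-0.02,0,0,0,0,1],[0,-0.04,0,0,0,0,1],[0,-0.06,0,0,0,0,1],[-0.002,-0.075,0,0,0,0,1],[-0.004,-0.083,0,0,0,0,1],[-0.004,-0.083,0,0,0,0,1]]]'
python3 - <<'E'
from h import *
s,R0=boardpose();
for cam in("top","side"):
    p=optics.read_camera(cam);X=cloud(p);V=p["z_map"]>0
    for z0 in(75,90,110,125,135,150):
        m=V&(abs(X[...,2]-z0/1e3)<.006)&(X[...,0]>.40)&(X[...,0]<.45)&(X[...,1]>.2)&(X[...,1]<.42)
        print(cam,z0,np.unique((X[m][:,1]*250).round()/250).tolist())
E
```

```text
time: 10.02
tcp_pos: [0.4223, 0.3032, 0.2504]
eef_rot: [0.01, 1.0, -0.0, 0.001]
wrist_force: [0.0, -0.1, -5.0]
width: 0.225
grip_force: 60.8
top -1 193 y=-0.006 x + -0.007 z + -0.0116 x [-0.0745 -0.0732 -0.0172 -0.0155] z [-0.0043 -0.0032  0.1153  0.1192]
side -1 718 y=0.012 x + -0.001 z + -0.0104 x [-0.0735 -0.0692  0.0736  0.0749] z [-0.0037 -0.0003  0.1397  0.1509]
top 75 [0.224, 0.228, 0.232, 0.244, 0.248]
top 90 [0.248, 0.252]
top 110 [0.252, 0.256, 0.26, 0.276, 0.28]
top 125 [0.256, 0.26, 0.264, 0.268, 0.28, 0.292]
top 135 [0.26, 0.264, 0.268, 0.28, 0.284, 0.288, 0.292]
top 150 [0.292]
side 75 [0.224, 0.228, 0.232, 0.244, 0.248, 0.252]
side 90 [0.248, 0.252, 0.256]
side 110 [0.252, 0.256, 0.26, 0.28]
side 125 [0.256, 0.26, 0.264, 0.268, 0.272, 0.28, 0.284, 0.348, 0.352, 0.356]
side 135 [0.26, 0.264, 0.268, 0.28, 0.284, 0.288, 0.292, 0.296]
side 150 [0.288, 0.292, 0.296]
```

```bash
python3 -m pendant '[[[0,-0.003,0.02,0,0,0,1],[0,-0.003,0.04,0,0,0,1],[0,-0.003,0.06,0,0,0,1],[0,-0.003,0.075,0,0,0,1],[0,-0.003,0.09,0,0,0,1],[0,-0.003,0.105,0,0,0,1],[0,-0.003,0.12,0,0,0,1],[0,-0.003,0.12,0,0,0,1]]]'
```

```text
time: 11.22
tcp_pos: [0.4221, 0.3025, 0.2201]
eef_rot: [0.01, 1.0, -0.0, 0.001]
wrist_force: [-0.2, -0.2, -4.0]
width: 0.225
grip_force: 60.8
```

Force unchanged and the board is past the hoop tops (bottom at about 0.066), so I continue.

```bash
python3 -m pendant '[[[0,0,0.03,0,0,0,1],[0,0,0.06,0,0,0,1],[0,0,0.09,0,0,0,1],[0,0,0.12,0,0,0,1],[0,0,0.14,0,0,0,1],[0,0,0.16,0,0,0,1],[0,0,0.17,0,0,0,1],[0,0,0.17,0,0,0,1]]]'
```

```text
time: 12.22
tcp_pos: [0.4223, 0.3026, 0.1778]
eef_rot: [0.01, 1.0, -0.0, 0.001]
wrist_force: [0.1, 0.2, -5.0]
width: 0.223
grip_force: 60.8
```

```bash
python3 -m pendant '[[[0,0,0.01,0,0,0,1],[0,0,0.018,0,0,0,1],[0,0,0.024,0,0,0,1],[0,0,0.028,0,0,0,1],[0,0,0.028,0,0,0,1]]]'
```

```text
time: 12.85
tcp_pos: [0.423, 0.3037, 0.1736]
eef_rot: [0.01, 1.0, -0.0, 0.002]
wrist_force: [-3.7, -3.5, 20.8]
width: 0.226
grip_force: 64.4
```

```bash
python3 -m pendant '[[[0,0,-0.008,0,0,0,1],[0,0,-0.008,0,0,0,1]]]'
python3 - <<'E'
from h import *
s=observe();R0=Ro.from_quat(s["eef_rot"]).as_matrix();print(R0.round(3).tolist())
for cam in("top","side"):
    p=optics.read_camera(cam);X=cloud(p);V=p["z_map"]>0
    save(p,cam+"in.png",(180,110,330,222) if cam=="side" else (200,150,300,250),5)
    m=V&(abs(X[...,0]-.4225)>.03)&(abs(X[...,0]-.4225)<.07)&(abs(X[...,1]-.302)<.012)&(X[...,2]>.18)&(X[...,2]<.23)
    print(cam,m.sum(),np.percentile(X[m],[5,50,90,95,98],axis=0).round(4).tolist())
    for z0 in(20,30,45,60,75,90,110,125,135,150,170,190):
        m=V&(abs(X[...,2]-z0/1e3)<.006)&(X[...,0]>.33)&(X[...,0]<.52)&(X[...,1]>.2)&(X[...,1]<.42)
        print(cam,z0,np.unique((X[m][:,1]*250).round()/250).tolist(),X[m&(abs(X[...,1]-.302)<.015)][:,0].min(initial=9).round(3))
E
```

```text
time: 13.1
tcp_pos: [0.4228, 0.303, 0.1738]
eef_rot: [0.01, 1.0, -0.0, 0.002]
wrist_force: [-1.6, -1.9, 8.2]
width: 0.22
grip_force: 62.6
[[-1.0, 0.02, 0.003], [0.02, 1.0, -0.0], [-0.003, -0.0, -1.0]]
top 95 [[0.4568, 0.2904, 0.1864], [0.4731, 0.2967, 0.2021], [0.4878, 0.3066, 0.206], [0.4903, 0.3082, 0.2066], [0.4906, 0.3086, 0.2077]]
top 20 [0.216, 0.22, 0.224, 0.232, 0.236] 9.0
top 30 [0.228, 0.232, 0.236] 9.0
top 45 [0.224, 0.236, 0.24, 0.244] 9.0
top 60 [0.224, 0.228, 0.236, 0.24, 0.244] 9.0
top 75 [0.224, 0.228, 0.232, 0.244, 0.248] 9.0
top 90 [0.248, 0.252, 0.276, 0.336, 0.34] 9.0
top 110 [0.252, 0.256, 0.26, 0.272, 0.276, 0.28, 0.34, 0.344] 9.0
top 125 [0.256, 0.26, 0.264, 0.268, 0.276, 0.28, 0.344, 0.348, 0.352] 9.0
top 135 [0.256, 0.26, 0.264, 0.268, 0.28, 0.284, 0.288, 0.292, 0.348] 0.447
top 150 [0.284, 0.288, 0.292] 0.45
top 170 [0.288, 0.292] 0.452
top 190 [0.288, 0.292] 0.454
side 114 [[0.3541, 0.2915, 0.1844], [0.375, 0.2957, 0.2017], [0.4628, 0.3083, 0.2054], [0.4694, 0.3099, 0.2064], [0.4717, 0.311, 0.2079]]
side 20 [0.212, 0.216, 0.22, 0.224, 0.228, 0.232, 0.236, 0
[... 766 characters left out ...]
0.276, 0.28, 0.284, 0.292, 0.296, 0.3, 0.304, 0.308, 0.312, 0.336, 0.34, 0.344, 0.348] 0.348
side 110 [0.252, 0.256, 0.26, 0.264, 0.276, 0.28, 0.284, 0.292, 0.296, 0.3, 0.304, 0.308, 0.312, 0.34, 0.344, 0.348] 0.349
side 125 [0.252, 0.256, 0.26, 0.264, 0.268, 0.272, 0.276, 0.28, 0.284, 0.288, 0.292, 0.296, 0.3, 0.304, 0.308, 0.344, 0.348, 0.352, 0.356] 0.348
side 135 [0.26, 0.264, 0.268, 0.272, 0.276, 0.28, 0.284, 0.288, 0.292, 0.296, 0.3, 0.304, 0.308, 0.312, 0.352] 0.348
side 150 [0.284, 0.288, 0.292, 0.296, 0.3, 0.304, 0.308, 0.312] 0.348
side 170 [0.292, 0.296, 0.3, 0.304, 0.308, 0.312] 0.349
side 190 [0.276, 0.28, 0.284, 0.288, 0.292, 0.296, 0.3, 0.304, 0.308, 0.312, 0.316, 0.324] 0.348
```

View pics/sidein.png

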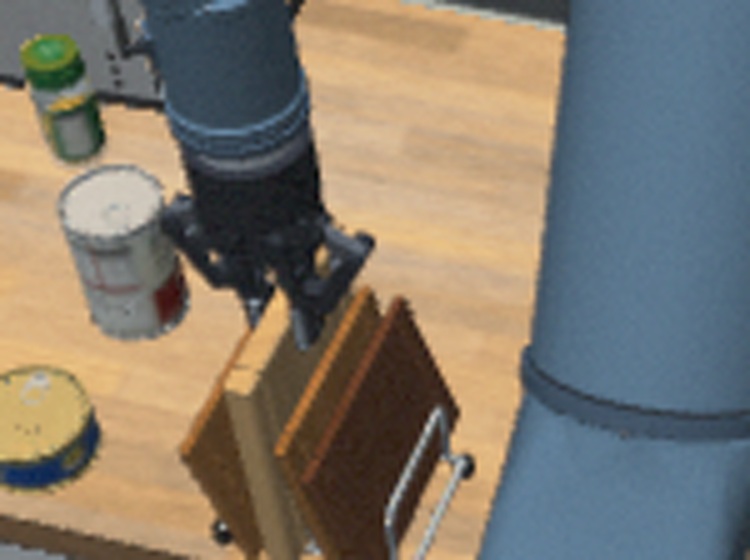

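The board's top edge is at 0.205, so it is fully down; in the view it stands at about (265,400) between its neighbours. I relax the press, release and retreat straight up.

```bash
python3 -m pendant '[[[0,0,-0.006,0,0,0,1],[0,0,-0.006,0,0,0,1],[0,0,-0.006,0,0,0,0.6],[0,0,-0.006,0,0,0,0.6],[0,0,-0.006,0,0,0,0.3],[0,0,-0.006,0,0,0,0.3],[0,0,-0.006,0,0,0,0.3]]]'; python3 -m pendant '[[[0,0,-0.05,0,0,0,0.3],[0,0,-0.15,0,0,0,0.3],[0,0,-0.25,0,0,0,0.3],[0,0,-0.4,0,0,0,0.3],[0,0,-0.6,0,0,0,0.3],[0,0,-0.6,0,0,0,0.3],[0,0,-0.6,0,0,0,0.3],[0,0,-0.6,0,0,0,0.3]]]'
python3 - <<'E'
from h import *
for cam in("top","side"):
    p=optics.read_camera(cam);X=cloud(p);V=p["z_map"]>0
    if cam=="side": save(p,"end.png",(180,110,330,222),5)
    m=V&(abs(X[...,0]-.4225)<.09)&(abs(X[...,1]-.302)<.02)&(X[...,2]>.195)&(X[...,2]<.215)
    P=X[m]; print(cam,"top edge",np.percentile(P,[2,50,98],axis=0).round(4).tolist())
    for z0 in(60,90,150,190):
        m=V&(abs(X[...,2]-z0/1e3)<.008)&(abs(X[...,0]-.4225)<.065)&(X[...,1]>.285)&(X[...,1]<.300)
        if m.sum()>8: P=X[m];a=np.polyfit(P[:,0]-.4225,P[:,1],1);print(cam,z0,"-y face yaw,y",a.round(4))
    m=V&(X[...,2]>.066)&(X[...,2]<.082)&(X[...,1]>.19)&(X[...,1]<.237)&(X[...,0]>.33)&(X[...,0]<.52)
    P=X[m]; a=np.polyfit(P[:,0],P[:,1],1); print("hoop1",P[:,0].min(),P[:,0].max(),a[0],np.polyval(a,.43))
E
```

```text
time: 14.08
tcp_pos: [0.4224, 0.3027, 0.1745]
eef_rot: [0.01, 1.0, -0.0, 0.001]
wrist_force: [-0.4, 0.1, 0.3]
width: 0.699
grip_force: 0.0
time: 15.08
tcp_pos: [0.4216, 0.3021, 0.3235]
eef_rot: [0.01, 1.0, -0.001, 0.0]
wrist_force: [0.3, -0.5, 0.3]
width: 0.698
grip_force: 0.0
top top edge [[0.4412, 0.2913, 0.1956], [0.4673, 0.2993, 0.2033], [0.4963, 0.3103, 0.2086]]
top 150 -y face yaw,y [0.0082 0.2897]
top 190 -y face yaw,y [-0.003   0.2915]
hoop1 0.3754972859966789 0.4719610890234079 -0.01662520957026392 0.22813961877711944
side top edge [[0.3508, 0.2914, 0.1955], [0.4156, 0.2998, 0.2035], [0.4934, 0.311, 0.2077]]
side 60 -y face yaw,y [0.0336 0.2957]
side 150 -y face yaw,y [-0.0133  0.2921]
side 190 -y face yaw,y [-0.0234  0.293 ]
hoop1 0.3736262221752205 0.4704469263438459 -0.013728232610222001 0.228658523306632
```

View pics/end.png

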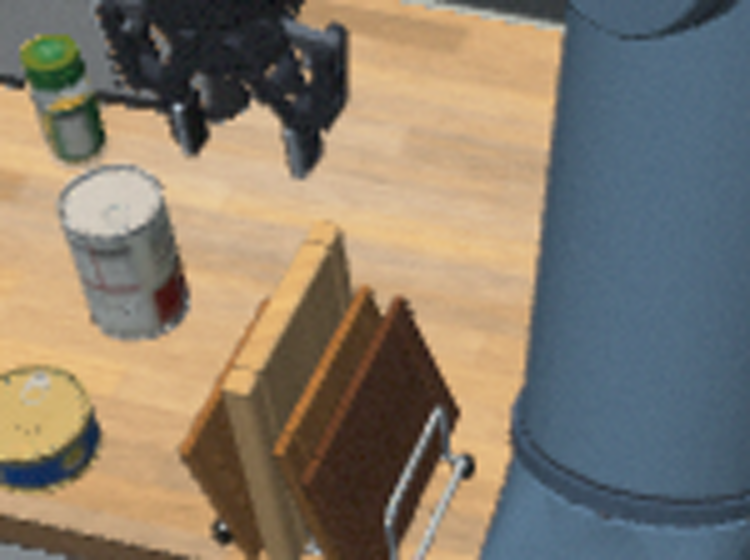

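The view shows the board upright in the empty slot, upper edge from about (240,375) to (325,230). All three thin boards are standing, the rack has not moved, and the gripper is clear.

```bash
python3 -c "
from plant import order
print(order.close_job())"
```

```text
the job is handed in; nothing more can be done
None
```

The chopping board is standing upright, square and centred on the rack floor in the empty slot, and released; the thin boards are still standing in their slots, the rack hasn't shifted, and the job is handed in (no verdict was returned).

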